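Free and draw the plunger of a pellet die

ROBOT

A 6-joint arm with a two-finger parallel gripper is mounted at the origin on a cart in front of the work surface, level with it; the furniture and walls round the work are solid. World frame = base frame: x ahead of the robot, y to its left, z up, the work surface at z = 0. Lengths are in m, angles in degrees, forces in N, time in s.
With the tool pointing down it reaches from about 0.375 to 0.925 m from the base axis. Payload 5.7 kg.
Tool frame: the origin (TCP) lies midway between the tips of the shut fingers; the grasp point (between the pads) lies 19 mm behind it (robot.grip_point_offset is the z of the grasp point in the tool frame, in m); z points along the fingers, y is the line along which they close (so a half turn about z gives the same grasp; the last joint's range is limited). The gripper opens to 85 mm and grips with 20 to 120 N. Pads are 22 mm wide; open, the fingers measure 114 mm over their backs; the gripper's body (76 mm by 85 mm) begins 54 mm behind the grasp point. The pads swing forward as they close: fully open they stand 13 mm farther back than shut.
Start: joints at [-77.24, 20.558, 86.54, -0, 72.909, -6.595], TCP at [0.199, -0.566, 0.193] pointing down, gripper open.
Joint ranges: [-170.27, 170.27], [-57.76, 135], [12.27, 136.19], [-55.21, 235.2], [11.17, 155.16], [-170.74, 170.74]. Speed limits (degrees/s): [136.94, 136.94, 180, 180, 180, 180].

INTERFACE

Orientations are given as a 3x3 rotation matrix whose columns are the frame's x, y, z axes.
In Python, from bench import readout, viewer, close_job, finder, robot gives the robot as it stands.
- The arm moves only by the shell command python3 -m handwheel 'ROWS' [FORCE]. ROWS is JSON, a list of rows, each a list of 3 entries, a list of its own where there are three numbers: the closure, from -1 (fully open) to 1 (shut), then the shift along the world's x, y, z as a fraction of full scale, then the turn, a rotation vector about the world's x, y, z as a fraction of full scale. In form: [[grip, [dx, dy, dz], [wx, wy, wz]], ...]. A call has 1 to 20 rows; each row shifts and turns the commanded pose from where the row before left it; what a row does not reach is not made up. Full scale, the value 1, is 20 cm for a shift and 360 degrees for a turn. A row lasts 1/12 s, in which the tool goes at most 41.7 mm and 7.16 degrees, less where a joint would pass 70% of its speed; a pose out of reach is approached as far as the arm can. A call with a number of a shift or a turn outside -1 to 1 is refused whole. A call with a gripper value outside its range is refused whole. The fingers move at their own pace and stop on an object; FORCE is the grip in N (left out, the last holds). Time passes only in rows, so rows that do not move let the fingers close. It gives the time, the measured TCP pose, the force, the opening and the grip force at its end, in the units of the state.
- readout.observe(): the state, without advancing time (a new reading comes with each control period).
- viewer.read_camera(name): name is "scene" or "top" or "wrist"; returns a dict with "img" (480x640x3 uint8, red, green, blue), "fx", "fy", "cx", "cy" (pixels), "eye" and "orientation" of the camera in the world. Camera axes: x right, y down, z forward; pixel columns grow to the right and rows downward; lengths in m; the calibration is good to about 2 mm. A picture is of the moment at which its call begins. There is no depth.
- close_job(): hands the job in; it is judged then, once.
Trained networks look in the newest picture that a camera, given by its name, has taken for a name from the list of things; names that differ only in an ending like _2 or _b are one class to them, and where a whole thing is asked for, a point or a joint stands for the part that bears it (a point fixed in the world has none). Each returns a list of dicts, best first, with "conf" (0 to 1); they miss things now and then, are a little off and sometimes report something else, mostly with a low value. They report only what shows in the picture. A call takes as long as a camera call.
- finder.boxes_of(camera, target): "centre" ([column, row] as shares, 0 to 1, of the picture: columns of its width, rows of its height, amid what is visible of it).
- finder.cut_out(camera, target): "region" (480x640 bool, what is visible of it) and "centre" ([column, row] as shares, 0 to 1, of the picture: columns of its width, rows of its height, amid what is visible of it).
- finder.mark_of(camera, target): "centre" ([column, row] as shares, 0 to 1, of the picture: columns of its width, rows of its height: a listed point, or the origin of a listed thing).
The state is a dict: "clock": time; "joint_pos": joint angles; "joint_vel": joint speeds; "tau": joint torques, N m; "ee_pos": TCP position; "orientation": TCP orientation; "ft_force": force on the tool from outside, world axes, zero at the start; "wrist_torque": the same for the moment, N m; "width": opening from 0.0 (shut) to 1.0 (fully open); "grip_force": force on a finger pad.
Only numpy, scipy, OpenCV 4.12 (cv2) and the standard library are available. Lean on these libraries where they do the work, as an engineer would, in place of code of your own. Each camera call takes 0.05 s, during which the arm holds its last target. There are 200 camera calls.

TASK

Free the plunger of the pellet die: with the small mallet knock the latch's release pin down as far as it goes, then put the mallet back down on the worktop, clear of the die. Then take the plunger by its knob, draw it straight up about 30 mm, until the groove round its shaft comes level with the die's mouth and its lower half is still in the bore, and finish while still holding it there for inspection. Push the pin with nothing but the mallet, do not hit the plunger, do not force it sideways in its bore, and leave the other things where they are.

Things in the scene. Friction and masses are not known exactly. Their poses are not given: they have to be found in the camera images.
- die: Fixed fixture: aluminium base 76 (x) x 160 (y) x 12 mm, origin at the centre of its underside, z up. At local y -42 a steel die block 56 x 56 mm, top at z 75, with a vertical bore 21.5 mm wide, 63 deep. At y +50 a grey latch housing 36 x 36 mm, top at z 95, with the release pin on top. Two grey guide cheeks between them, to z 83.
- die_mouth (a point): Centre of the bore's mouth on the die block's top face, 75 mm above the fixture's underside.
- release_pin: Steel pin with a round head 21 mm across, 6 mm high; slides straight down. Origin at the centre of the head's top face: 115 mm above the worktop when up, 101 mm when fully down (14 mm stroke to a hard stop). Friction of about 8 N holds it where it is driven.
- pin_top (a point): Centre of the top face of the release pin's head (same point as release_pin).
- plunger: Loose steel plunger, 0.3 kg, standing in the bore; origin at the centre of its foot, z up its axis. Shaft 20 mm diameter, 60 long, with a 3 mm groove 30 mm above the foot; collar 34 mm diameter, z 60 to 66, resting on the die's mouth at the start; neck 14 mm to z 94; round knob 30 mm diameter, z 94 to 121 (top 136 mm above the worktop at the start).
- collar (a point): On the plunger's axis at the underside of its collar; at the die's mouth while the plunger is fully in.
- knob (a point): On the plunger's axis in the knob, 108 mm above the foot, a good height to grip.
- mallet: Loose mallet, 0.25 kg, standing steadily on one face of its head, handle level. Head: dark steel cylinder 36 mm diameter, 60 high; origin at the centre of the face it stands on, which is also the striking face. Handle: light wooden bar 18 mm diameter, axis 30 mm above that face, along the mallet's +y to 125 mm from the head's axis.
- mallet_grip (a point): On the handle's axis, 40 mm from the head's axis and 30 mm above the striking face; good place to grip.
- latch: Flat dark steel latch tongue, 16 mm wide, 6 thick, lying level at z 83.5 to 89.5 between pin and plunger; it reaches 8 mm over the collar and locks the plunger while the pin is up, and is drawn back along the fixture's +y, clear of the collar, as far as the pin goes down. Origin 86.5 mm above the fixture's centre when latched.
- ferrule_box: Bystander: small white box 32 x 48 x 19 mm; origin at the centre of its underside.
- tape_roll: Bystander: black tape roll 64 mm across, 19 mm high; origin at the centre of its underside.
- multimeter: Bystander: hand multimeter 145 x 70 x 44 mm lying flat; origin at the centre of its underside.
- mug: Bystander: white mug, 92 mm across, 95 mm high; origin at the centre of its underside.
- driver: Bystander: screwdriver with a green handle, 172 mm long; origin at the middle of its underside.
- bottle: Bystander: white plastic bottle with a cap, 58 mm diameter, 130 mm high; origin at the centre of its underside.

How it is judged:
By the outcome, as a careful person would: the job done as asked, in the order asked, and still so for the second after the job is handed in, while the arm keeps its last pose, push and grip.
It also fails if it takes over 51 s, if anything falls off the work surface, if the arm or the gripper's body presses on something with over 40 N, if the wrist force passes 120 N, or if a joint passes its speed limit or range.

## Working session

There is one attempt and no reset: what is moved stays moved. The work goes in short steps, Python scripts to look and compute and a shell command to move; the robot and the scene stay as the last step left them, time stands still between calls to the robot, and variables do not carry over. Pictures are saved under pics/ and viewed, at most 10 in all, crops included, and the job is handed in when it is done.

```bash
mkdir -p pics; cat > h.py <<'E'
import numpy as np, cv2
from bench import readout, viewer, close_job, finder, robot
def ray(cam,uv):
    d=np.array([(uv[0]*640-cam["cx"])/cam["fx"],(uv[1]*480-cam["cy"])/cam["fy"],1])
    return np.array(cam["eye"]),np.array(cam["orientation"])@d
def at_z(cam,uv,z):
    e,d=ray(cam,uv); return e+d*(z-e[2])/d[2]
def tri(a,b):
    A=np.zeros((3,3));B=np.zeros(3)
    for e,d in (a,b):
        d=d/np.linalg.norm(d);P=np.eye(3)-np.outer(d,d);A+=P;B+=P@e
    return np.linalg.solve(A,B)
def shot(n,f):
    c=viewer.read_camera(n); cv2.imwrite(f,c["img"][:,:,::-1]); return c
E
python3 - <<'E'
from h import *
np.set_printoptions(precision=4,suppress=True)
C={n:shot(n,f"pics/{n}0.png") for n in("scene","top")}
cv2.imwrite("pics/both.png",np.vstack([cv2.resize(C[n]["img"][:,:,::-1],(400,300)) for n in C]))
print(robot.grip_point_offset, {n:(C[n]["eye"]) for n in C})
Z=dict(die=0,die_mouth=.075,pin_top=.115,collar=.075,knob=.123,mallet=0,mallet_grip=.03,plunger=.015,latch=.0865,multimeter=0,mug=0,bottle=0,driver=0,tape_roll=0,ferrule_box=0)
for t,z in Z.items():
    for n in C:
        r=finder.mark_of(n,t)[:2]
        print(t,n,[(round(x["conf"],2),np.round(np.array(x["centre"])*[640,480]),at_z(C[n],x["centre"],z)) for x in r])
E
```

```text
-0.0187 {'scene': array([-0.2341,  1.0832,  1.1563]), 'top': array([0.3295, 0.0687, 1.7527])}
die scene [(0.68, array([354., 276.]), array([0.4588, 0.0759, 0.    ])), (0.68, array([252., 390.]), array([0.4139, 0.558 , 0.    ]))]
die top [(0.96, array([309., 262.]), array([0.4777, 0.0883, 0.    ])), (0.6, array([240., 260.]), array([0.4847, 0.3292, 0.    ]))]
die_mouth scene [(0.76, array([362., 257.]), array([0.4435, 0.0616, 0.075 ])), (0.23, array([333., 252.]), array([0.5213, 0.0986, 0.075 ]))]
die_mouth top [(0.8, array([324., 269.]), array([0.449 , 0.0406, 0.075 ])), (0.67, array([309., 263.]), array([0.467 , 0.0889, 0.075 ]))]
pin_top scene [(0.4, array([334., 250.]), array([0.4967, 0.1243, 0.115 ]))]
pin_top top [(0.69, array([221., 261.]), array([0.4723, 0.3725, 0.115 ])), (0.49, array([295., 254.]), array([0.496 , 0.1331, 0.115 ]))]
collar scene [(0.63, array([367., 255.]), array([0.4364, 0.0463, 0.075 ])), (0.18, array([433., 205.]), array([ 0.409 , -0.2935,  0.075 ]))]
collar top [(0.48, array([319., 268.]), array([0.4504, 0.055 , 0.075 ]))]
knob scene [(0.62, array([363., 
[... 1593 characters left out ...]
, array([ 0.5994, -0.2345,  0.    ]))]
driver scene [(0.68, array([251., 389.]), array([0.4164, 0.558 , 0.    ]))]
driver top [(0.66, array([247., 234.]), array([0.5792, 0.307 , 0.    ])), (0.5, array([170., 277.]), array([0.4277, 0.5698, 0.    ]))]
tape_roll scene [(0.69, array([391., 251.]), array([ 0.4344, -0.0876,  0.    ])), (0.42, array([436., 202.]), array([ 0.4543, -0.4094,  0.    ]))]
tape_roll top [(0.57, array([359., 277.]), array([ 0.4254, -0.0841,  0.    ]))]
ferrule_box scene [(0.74, array([374., 209.]), array([ 0.6037, -0.2375,  0.    ])), (0.6, array([273., 301.]), array([0.5767, 0.3058, 0.    ]))]
ferrule_box top [(0.41, array([247., 235.]), array([0.5755, 0.3045, 0.    ]))]
```

View pics/top0.png

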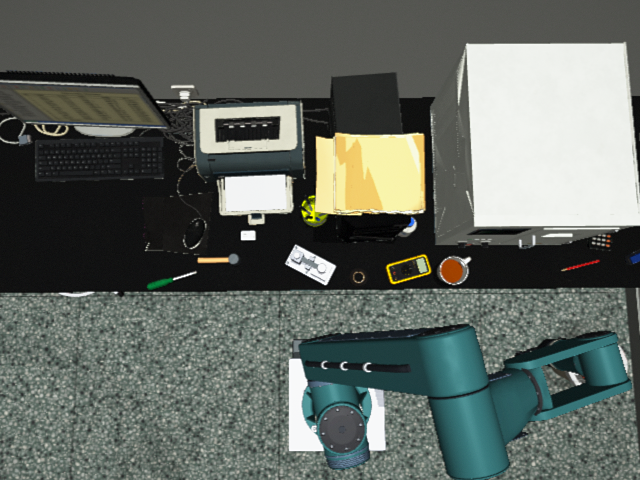

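View pics/scene0.png

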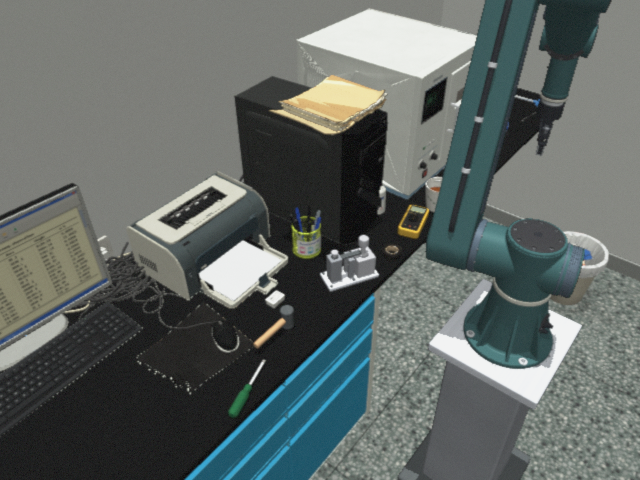

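The top view shows the die at about (309,262), the plunger at about (321,269), the pin at about (295,254), and the mallet with its head at (233,258) and handle to the left at (200,260). The scene view agrees: the mallet lies left of the die with its handle pointing to +y. Next I move inward and up, then along to the die.

```bash
python3 -m handwheel '[[-1,[0.07,0.15,0.08],[0,0,0]],[-1,[0.07,0.15,0.08],[0,0,0]],[-1,[0.07,0.15,0.08],[0,0,0]],[-1,[0.07,0.15,0.08],[0,0,0]],[-1,[0.07,0.15,0.08],[0,0,0]],[-1,[0.07,0.15,0.08],[0,0,0]],[-1,[0.07,0.15,0.08],[0,0,0]],[-1,[0.07,0.15,0.08],[0,0,0]],[-1,[0.055,0.165,0.01],[0,0,0]],[-1,[0.055,0.165,0.01],[0,0,0]],[-1,[0.055,0.165,0.01],[0,0,0]],[-1,[0.055,0.165,0.01],[0,0,0]],[-1,[0.055,0.165,0.01],[0,0,0]],[-1,[0.055,0.165,0.01],[0,0,0]],[-1,[0.055,0.165,0.01],[0,0,0]],[-1,[0.055,0.165,0.01],[0,0,0]],[-1,[0.055,0.165,0.01],[0,0,0]],[-1,[0.055,0.165,0.01],[0,0,0]],[-1,[0,0,0],[0,0,0]],[-1,[0,0,0],[0,0,0]]]' 60
cat > m.py <<'E'
from h import *
import sys
np.set_printoptions(precision=4,suppress=True)
c=shot("wrist",sys.argv[1]); s=readout.observe()
print(s["clock"],s["ee_pos"],s["joint_pos"]);print(np.array(s["orientation"]))
print("eye",c["eye"]);print(np.array(c["orientation"]))
Z=dict(die=0,die_mouth=.075,pin_top=.115,knob=.123,latch=.0865,mallet=0,mallet_grip=.03)
for t in sys.argv[2:]:
    print(t,[(round(x["conf"],2),np.round(np.array(x["centre"])*[640,480]),at_z(c,x["centre"],Z[t])) for x in finder.mark_of("wrist",t)[:2]])
E
python3 m.py pics/w1.png die die_mouth pin_top knob latch mallet mallet_grip
```

```text
clock: 3.27
ee_pos: [0.421, 0.0055, 0.3415]
orientation: [[0.942, 0.336, 0.0], [0.336, -0.942, 0.0], [0.0, 0.0, -1.0]]
ft_force: [-0.6, -1.4, -0.9]
width: 1.001
grip_force: 0.0
3.3167 [0.4207 0.0043 0.3413] [-8.8123 -1.3895 93.151  -0.0275 88.2462 61.6985]
[[ 0.9427  0.3336 -0.0002]
 [ 0.3336 -0.9427 -0.0005]
 [-0.0003  0.0004 -1.    ]]
eye [0.4858 0.0281 0.5217]
[[ 0.3357 -0.9072 -0.2535]
 [-0.942  -0.3236 -0.0893]
 [-0.001   0.2687 -0.9632]]
die [(0.66, array([277., 126.]), array([0.4715, 0.0822, 0.    ])), (0.45, array([228.,  90.]), array([0.4932, 0.156 , 0.    ]))]
die_mouth [(0.69, array([293., 156.]), array([0.4479, 0.046 , 0.075 ]))]
pin_top [(0.64, array([226.,  91.]), array([0.4895, 0.129 , 0.115 ]))]
knob [(0.57, array([290., 161.]), array([0.4456, 0.0451, 0.123 ]))]
latch [(0.71, array([266., 128.]), array([0.467 , 0.0841, 0.0865]))]
mallet [(0.62, array([82., 44.]), array([0.4832, 0.3448, 0.    ]))]
mallet_grip []
```

View pics/w1.png

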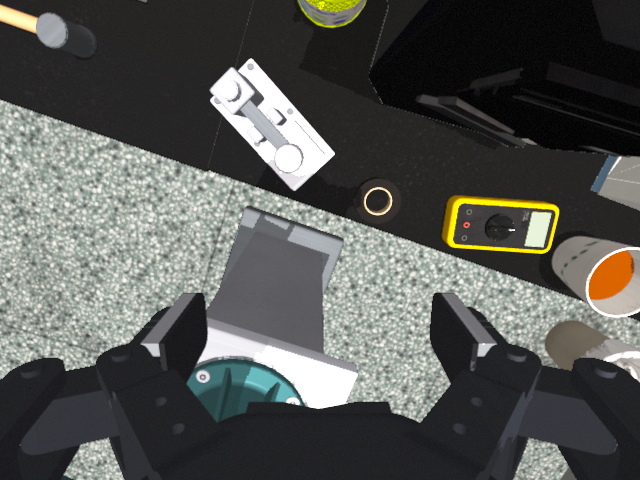

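The wrist view shows the pin head at about (228,90), the knob at (289,158) and the mallet head at (55,32). Pin-to-plunger spacing comes out at 93 mm against 92 nominal. Next I go to the mallet and turn the tool so it closes across the handle.

```bash
python3 -m handwheel '[[-1,[0.0273,0.111,-0.045],[0,0,0.0178]],[-1,[0.0273,0.111,-0.045],[0,0,0.0178]],[-1,[0.0273,0.111,-0.045],[0,0,0.0178]],[-1,[0.0273,0.111,-0.045],[0,0,0.0178]],[-1,[0.0273,0.111,-0.045],[0,0,0.0178]],[-1,[0.0273,0.111,-0.045],[0,0,0.0178]],[-1,[0.0273,0.111,-0.045],[0,0,0.0178]],[-1,[0.0273,0.111,-0.045],[0,0,0.0178]],[-1,[0.0273,0.111,-0.045],[0,0,0.0178]],[-1,[0.0273,0.111,-0.045],[0,0,0.0178]],[-1,[0.0273,0.111,-0.045],[0,0,0.0178]],[-1,[0,0,0],[0,0,0]],[-1,[0,0,0],[0,0,0]]]'
python3 m.py pics/w2.png mallet mallet_grip
python3 - <<'E'
from h import *
c=viewer.read_camera("wrist")
r=finder.cut_out("wrist","mallet")[0]; print(r["conf"],r["region"].sum())
m=r["region"]; img=c["img"].astype(int)
# handle: wood-coloured part
w=(m&(img[:,:,0]-img[:,:,2]>40)); v,u=np.nonzero(w)
p=np.array([at_z(c,(a/640,b/480),.03) for a,b in zip(u[::5],v[::5])])[:,:2]
l=cv2.fitLine(p.astype(np.float32),cv2.DIST_HUBER,0,.01,.01).ravel(); d=l[:2]*np.sign(l[1])
t=(p-l[2:])@d
print("handle dir",d,np.degrees(np.arctan2(*d)),"ends",l[2:]+d*np.percentile(t,1),l[2:]+d*np.percentile(t,99))
E
```

```text
clock: 4.75
ee_pos: [0.4808, 0.2482, 0.2416]
orientation: [[0.003, 1.0, -0.002], [1.0, -0.003, -0.001], [-0.001, -0.002, -1.0]]
ft_force: [0.8, 0.4, 0.1]
width: 1.0
grip_force: 0.0
4.8 [0.4808 0.2476 0.2421] [19.9418 13.2937 89.9459 -0.0243 76.827  20.1935]
[[ 0.0043  1.     -0.001 ]
 [ 1.     -0.0043 -0.0008]
 [-0.0008 -0.0009 -1.    ]]
eye [0.4822 0.316  0.4217]
[[ 1.     -0.002  -0.0037]
 [-0.0029 -0.9634 -0.268 ]
 [-0.0031  0.268  -0.9634]]
mallet [(0.95, array([324., 100.]), array([0.4871, 0.3467, 0.    ]))]
mallet_grip [(0.58, array([322.,  52.]), array([0.4852, 0.3871, 0.03  ]))]
0.69 2829
handle dir [-0.02425953  0.9997057 ] -1.3901049 ends [0.48621187 0.36521399] [0.48462755 0.43050201]
```

View pics/w2.png

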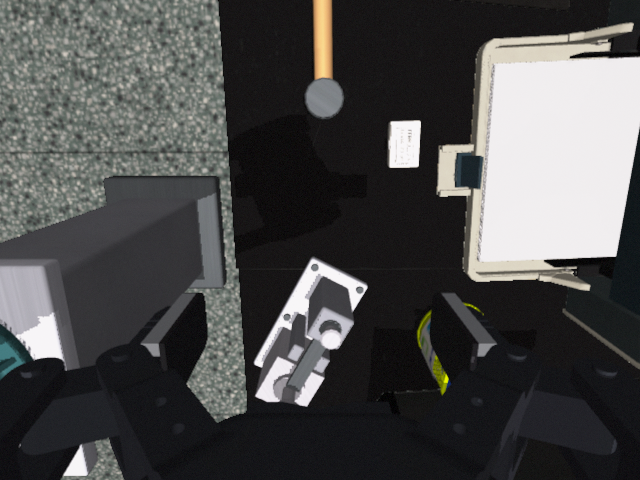

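The mallet head is at (324,98), with the handle straight up the picture, and the axes agree. I descend and grip.

```bash
python3 -m handwheel '[[-1,[0.0045,0.14,-0.1],[0,0,0]],[-1,[0.0045,0.14,-0.1],[0,0,0]],[-1,[0.0045,0.14,-0.1],[0,0,0]],[-1,[0.0045,0.14,-0.1],[0,0,0]],[-1,[0.0045,0.14,-0.1],[0,0,0]],[-1,[0,0,-0.164],[0,0,0]],[-1,[0,0,-0.164],[0,0,0]],[-1,[0,0,-0.164],[0,0,0]],[-1,[0,0,-0.164],[0,0,0.004]],[-1,[0,0,0],[0,0,0]],[0.5,[0,0,0],[0,0,0]],[1,[0,0,0],[0,0,0]],[1,[0,0,0],[0,0,0]],[1,[0,0,0],[0,0,0]],[1,[0,0,0],[0,0,0]],[1,[0,0,0],[0,0,0]],[1,[0,0,0],[0,0,0]],[1,[0,0,0],[0,0,0]]]' 110
```

```text
clock: 6.5
ee_pos: [0.4855, 0.3882, 0.0116]
orientation: [[-0.022, 1.0, 0.0], [1.0, 0.022, 0.0], [0.0, 0.0, -1.0]]
ft_force: [0.3, -0.1, 0.4]
width: 0.001
grip_force: 0.0
```

Gripper shut on nothing, so I look.

```bash
python3 -m handwheel '[[1,[0,0,0],[0,0,0]]]'; python3 m.py pics/w3.png mallet mallet_grip; python3 - <<'E'
from h import *
C={n:shot(n,f"pics/{n}3.png") for n in("scene","top")}
for t,z in (("mallet",0),("mallet_grip",.03)):
    R={n:finder.mark_of(n,t) for n in C}
    for n in C: print(t,n,[(round(x["conf"],2),at_z(C[n],x["centre"],z)) for x in R[n][:2]])
cv2.imwrite("pics/s3.png",np.hstack([cv2.resize(C["scene"]["img"][240:400,180:380,::-1],(400,320)),cv2.resize(C["top"]["img"][200:320,150:300,::-1],(400,320))]))
E
```

```text
clock: 6.58
ee_pos: [0.4854, 0.3882, 0.0113]
orientation: [[-0.022, 1.0, -0.0], [1.0, 0.022, 0.0], [0.0, -0.0, -1.0]]
ft_force: [-0.7, -0.7, 0.7]
width: 0.003
grip_force: 0.0
6.6333 [0.4853 0.3881 0.0112] [32.2807 33.887  93.4098  0.0034 52.7109 30.9967]
[[-0.0224  0.9997 -0.0001]
 [ 0.9997  0.0224 -0.    ]
 [-0.     -0.0001 -1.    ]]
eye [0.4848 0.4558 0.1915]
[[ 0.9997  0.0221  0.0047]
 [ 0.0226 -0.9634 -0.2672]
 [-0.0014  0.2672 -0.9636]]
mallet []
mallet_grip [(0.97, array([318., 289.]), array([0.4858, 0.3845, 0.03  ]))]
mallet scene [(0.82, array([0.49565259, 0.35009979, 0.        ]))]
mallet top [(0.5, array([0.48378152, 0.33988261, 0.        ]))]
mallet_grip scene [(0.64, array([0.47321808, 0.3758253 , 0.03      ]))]
mallet_grip top [(0.4, array([0.47938046, 0.39438293, 0.03      ])), (0.36, array([ 0.45422709, -0.38636426,  0.03      ]))]
```

View pics/w3.png

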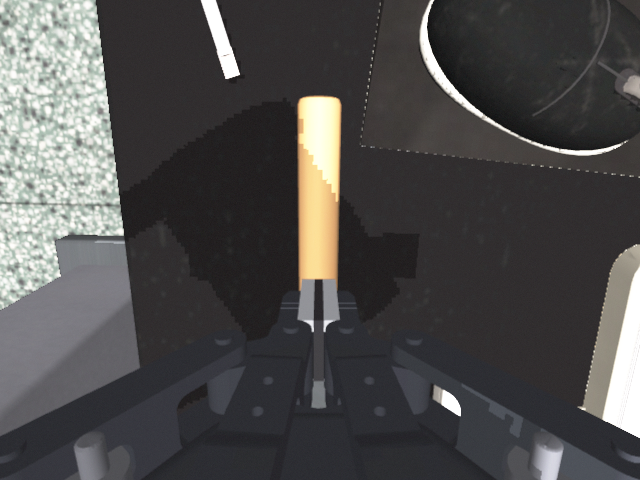

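View pics/s3.png

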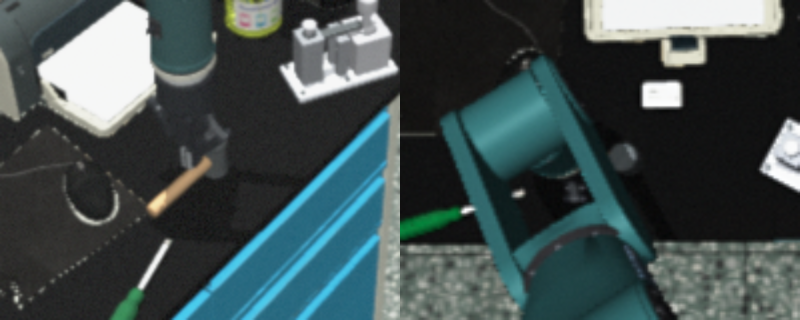

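The fingers look shut above the handle, although the TCP reads z=0.011. I overlay the projected TCP and grasp point to check.

```bash
python3 - <<'E'
from h import *
s=readout.observe(); R=np.array(s["orientation"]);p=np.array(s["ee_pos"])
P=dict(tcp=(p,(0,0,255)),grasp=(p+R@[0,0,-.0187],(0,255,0)),up=(p+R@[0,0,-.0737],(255,0,0)))
def proj(c,X):
    q=np.array(c["orientation"]).T@(X-np.array(c["eye"])); return np.array([c["cx"]+c["fx"]*q[0]/q[2],c["cy"]+c["fy"]*q[1]/q[2]])
out=[]
for n,(u,v,w,h) in dict(scene=(245,270,80,100),wrist=(240,200,160,200)).items():
    c=viewer.read_camera(n); k=400/w
    im=cv2.resize(c["img"][v:v+h,u:u+w,::-1],(400,500),interpolation=cv2.INTER_CUBIC)
    im=np.clip(im.astype(float)*1.5,0,255).astype(np.uint8)
    for t,(X,col) in P.items():
        q=proj(c,X);print(n,t,q,c["fx"]); cv2.circle(im,tuple(int(a) for a in ((q-[u,v])*k)),4,col,1)
    out.append(im)
cv2.imwrite("pics/ov.png",np.hstack(out))
E
```

```text
scene tcp [276.89552814 331.13564732] 557.0951610057036
scene grasp [276.50772701 326.46283903] 557.0951610057036
scene up [275.33016266 312.27378175] 557.0951610057036
wrist tcp [316.84925575 267.43973104] 375.44044628727926
wrist grasp [316.65422851 281.69385263] 375.44044628727926
wrist up [315.7431768  348.28066307] 375.44044628727926
```

View pics/ov.png

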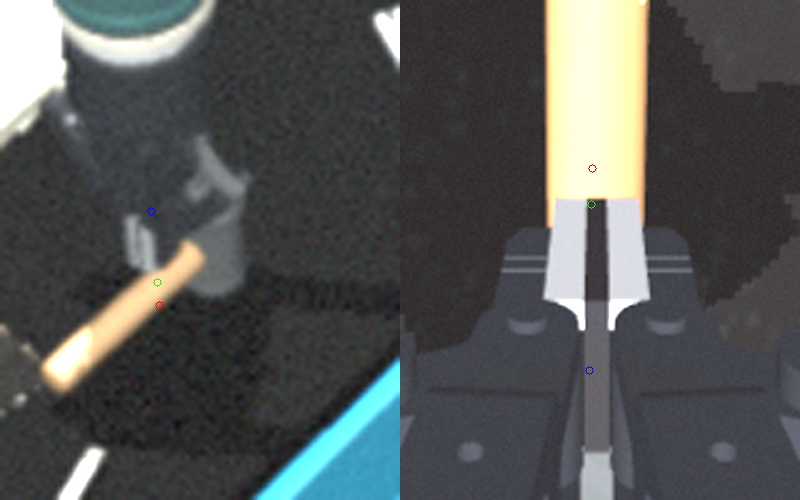

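The fingers have shut just above the handle: the tips show about 30 mm higher than the nominal TCP, and the mallet hasn't moved. I'll open, go 18 mm lower and watch the force.

```bash
python3 -m handwheel '[[-1,[0,0,0],[0,0,0]],[-1,[0,0,0],[0,0,0]],[-1,[0,0,0],[0,0,0]],[-1,[0,0,0],[0,0,0]],[-1,[0,0,0],[0,0,0]],[-1,[0,0,0],[0,0,0]],[-1,[0,0,-0.03],[0,0,0]],[-1,[0,0,-0.03],[0,0,0]],[-1,[0,0,-0.03],[0,0,0]],[-1,[0,0,0],[0,0,0]]]' 40
```

```text
clock: 7.97
ee_pos: [0.4842, 0.3874, -0.0086]
orientation: [[-0.022, 1.0, -0.002], [1.0, 0.022, -0.001], [-0.001, -0.002, -1.0]]
ft_force: [-0.7, -0.1, -0.0]
width: 1.0
grip_force: 0.0
```

```bash
python3 -m handwheel '[[1,[0,0,0],[0,0,0]],[1,[0,0,0],[0,0,0]],[1,[0,0,0],[0,0,0]],[1,[0,0,0],[0,0,0]],[1,[0,0,0],[0,0,0]],[1,[0,0,0],[0,0,0]],[1,[0,0,0],[0,0,0]]]' 40
```

```text
clock: 8.55
ee_pos: [0.4855, 0.3883, -0.0065]
orientation: [[-0.022, 1.0, 0.0], [1.0, 0.022, 0.0], [0.0, 0.0, -1.0]]
ft_force: [0.4, -0.3, 1.7]
width: 0.178
grip_force: 38.7
```

Width is 15 mm rather than 18, so only the top of the handle is held. I open and go lower.

```bash
python3 -m handwheel '[[-0.2,[0,0,0],[0,0,0]],[-0.2,[0,0,0],[0,0,0]],[-0.2,[0,0,0],[0,0,0]],[-0.2,[0,0.0125,-0.02],[0,0,0]],[-0.2,[0,0.0125,-0.02],[0,0,0]],[-0.2,[0,0.0125,-0.02],[0,0,0]],[-0.2,[0,0.0125,-0.02],[0,0,0]],[-0.2,[0,0,0],[0,0,0]]]'
```

```text
clock: 9.22
ee_pos: [0.4848, 0.3984, -0.024]
orientation: [[-0.023, 1.0, -0.001], [1.0, 0.023, -0.001], [-0.001, -0.001, -1.0]]
ft_force: [-0.2, 0.4, -0.8]
width: 0.602
grip_force: 0.0
```

```bash
python3 -m handwheel '[[1,[0,0,0],[0,0,0]],[1,[0,0,0],[0,0,0]],[1,[0,0,0],[0,0,0]],[1,[0,0,0],[0,0,0]],[1,[0,0,0],[0,0,0]],[1,[0,0,0],[0,0,0]]]' 110; python3 - <<'E'
from h import *
import cv2
out=[]
for n,(u,v,w,h) in dict(scene=(245,270,80,100),wrist=(200,180,224,280)).items():
    c=viewer.read_camera(n)
    im=cv2.resize(c["img"][v:v+h,u:u+w,::-1],(400,500),interpolation=cv2.INTER_CUBIC)
    out.append(np.clip(im.astype(float)*1.5,0,255).astype(np.uint8))
cv2.imwrite("pics/ov2.png",np.hstack(out))
E
```

```text
clock: 9.72
ee_pos: [0.4854, 0.3982, -0.0226]
orientation: [[-0.022, 1.0, 0.0], [1.0, 0.022, 0.0], [0.0, 0.0, -1.0]]
ft_force: [-1.1, -0.3, 1.3]
width: 0.171
grip_force: 107.4
```

View pics/ov2.png

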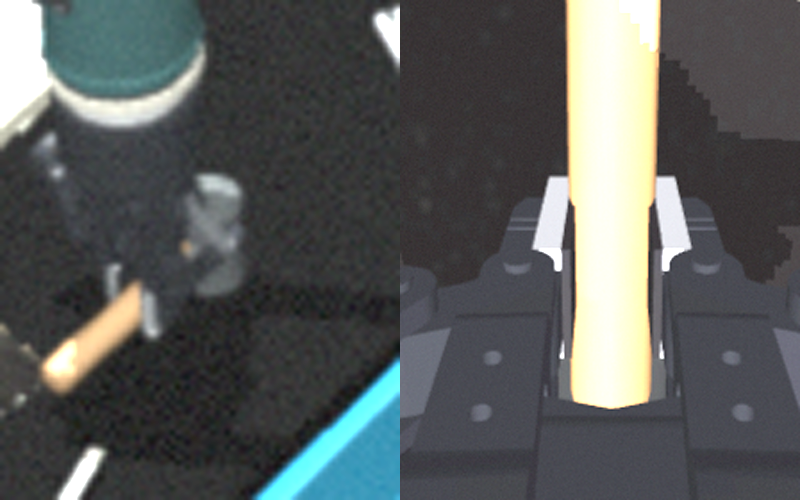

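The handle now sits properly between the pads, grip at 107 N. Before striking I refine the pin and knob positions from the two saved wrist views, and lift.

```bash
python3 -m handwheel '[[1,[0,0,0.05],[0,0,0]],[1,[0,0,0.1],[0,0,0]],[1,[0,0,0.15],[0,0,0]],[1,[0,0,0.15],[0,0,0]],[1,[0,0,0.15],[0,0,0]],[1,[0,0,0.15],[0,0,0]],[1,[0,0,0],[0,0,0]]]'
python3 - <<'E'
from h import *
np.set_printoptions(precision=4,suppress=True)
k=viewer.read_camera("wrist"); print(k["cx"],k["cy"])
V={"w1":([.4858,.0281,.5217],[[.3357,-.9072,-.2535],[-.942,-.3236,-.0893],[-.001,.2687,-.9632]],{"pin":(231,91),"knob":(289,158)}),
"w2":([.4822,.316,.4217],[[1,-.002,-.0037],[-.0029,-.9634,-.268],[-.0031,.268,-.9634]],{"pin":(331,333),"knob":(288,385)})}
R={}
for n,(e,o,pts) in V.items():
    im=cv2.imread(f"pics/{n}.png"); c=dict(k,eye=np.array(e),orientation=np.array(o))
    for t,(u,v) in pts.items():
        cr=cv2.resize(im[v-22:v+22,u-22:u+22],None,fx=6,fy=6,interpolation=cv2.INTER_CUBIC)
        cv2.imwrite(f"pics/c_{n}_{t}.png",cr)
        g=cv2.GaussianBlur(cv2.cvtColor(cr,cv2.COLOR_BGR2GRAY),(0,0),3)
        H=cv2.HoughCircles(g,cv2.HOUGH_GRADIENT,1,20,param1=60,param2=12,minRadius=40,maxRadius=100)
        for h in ([] if H is None else H[0][:3]):
            q=np.array([u-22+h[0]/6,v-22+h[1]/6]); z=.115 if t=="pin" else .136
            print(n,t,q,h[2]/6,at_z(c,q/[640,480],z))
g=[cv2.resize(cv2.imread(f"pics/c_{n}_{t}.png"),(300,300)) for n in V for t in("pin","knob")]
cv2.imwrite("pics/c4.png",np.vstack([np.hstack(g[:2]),np.hstack(g[2:])]))
for n in("scene","top"):
    c=viewer.read_camera(n)
    for t,z in dict(pin_top=.115,knob=.123,die=0).items(): print(n,t,[(round(x["conf"],2),at_z(c,x["centre"],z)) for x in finder.mark_of(n,t)[:2]])
E
```

```text
clock: 10.4
ee_pos: [0.4891, 0.4004, 0.1341]
orientation: [[-0.022, 1.0, 0.009], [1.0, 0.022, 0.006], [0.006, 0.009, -1.0]]
ft_force: [1.1, 1.2, -1.7]
width: 0.169
grip_force: 107.7
318.2006427362606 234.13052820760495
w1 pin [226.5833  92.0833] 14.5 [0.4888 0.1286 0.115 ]
w1 pin [235.9167  90.75  ] 16.566668 [0.4932 0.12   0.115 ]
w1 pin [226.75    88.5833] 12.2 [0.4921 0.1293 0.115 ]
w1 knob [288.25   158.4167] 13.416667 [0.4489 0.0475 0.136 ]
w1 knob [288.25   161.9167] 16.566668 [0.4456 0.0464 0.136 ]
w1 knob [284.75   157.9167] 16.566668 [0.4482 0.051  0.136 ]
w2 pin [330.4167 331.25  ] 11.599999 [0.4919 0.1386 0.115 ]
w2 pin [329.9167 334.5833] 14.866666 [0.4915 0.1351 0.115 ]
w2 pin [330.9167 340.75  ] 11.233334 [0.4924 0.1288 0.115 ]
w2 knob [284.75   390.0833] 11.166667 [0.4508 0.092  0.136 ]
w2 knob [288.4167 387.0833] 15.650001 [0.4541 0.0951 0.136 ]
w2 knob [303.9167 395.25  ] 10.8 [0.4679 0.0865 0.136 ]
scene pin_top [(0.65, array([0.3483, 0.6072, 0.115 ])), (0.6, array([0.4899, 0.1389, 0.115 ]))]
scene knob [(0.5, array([0.4441, 0.0563, 0.123 ]))]
scene die [(0.64, array([0.4618, 0.085 , 0.    ])), (0.35, array([0.5738, 0.0303, 0.    ]))]
top pin_top [(0.49, array([0.4981, 0.1291, 0.115 ]))]
top knob [(0.6, array([0.4438, 0.0488, 0.123 ]))]
top die [(0.63, array([0.4807, 0.084 , 0.    ])), (0.21, array([ 0.419, -0.086,  0.   ]))]
```

View pics/c4.png

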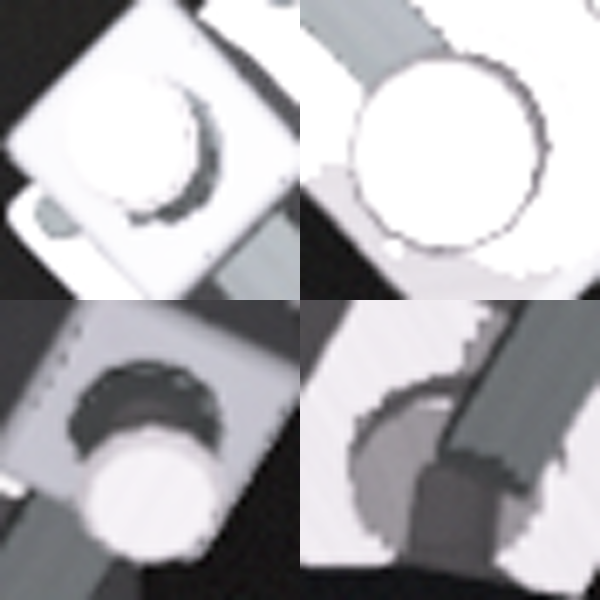

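Crops: the pin head centres are at about (228,89) in w1 and (331,340) in w2. Both give the pin at (0.492,0.129). The knob is at (0.449,0.047), so the spacing is 92.6 mm, which is right. I carry the mallet over the pin.

```bash
python3 -m handwheel '[[1,[0.004,-0.156,0],[0,0,0]],[1,[0.004,-0.156,0],[0,0,0]],[1,[0.004,-0.156,0],[0,0,0]],[1,[0.004,-0.156,0],[0,0,0]],[1,[0.004,-0.156,0],[0,0,0]],[1,[0.003,-0.156,0],[0,0,0]],[1,[0.003,-0.154,0],[0,0,0]],[1,[0,0,0],[0,0,0]],[1,[0,0,0],[0,0,0]],[1,[0,0,0],[0,0,0]]]'
python3 - <<'E'
from h import *
np.set_printoptions(precision=4,suppress=True)
C={n:viewer.read_camera(n) for n in("scene","top")}; s=readout.observe(); print(s["ee_pos"],s["clock"])
f=s["ee_pos"][2]+.0226
for n,c in C.items():
    print(n,[(round(x["conf"],2),at_z(c,x["centre"],f)) for x in finder.mark_of(n,"mallet")[:2]],[(round(x["conf"],2),at_z(c,x["centre"],f+.03)) for x in finder.mark_of(n,"mallet_grip")[:2]],[(round(x["conf"],2),at_z(c,x["centre"],.115)) for x in finder.mark_of(n,"pin_top")[:2]])
c=C["scene"];im=c["img"][200:320,260:420,::-1]
a=cv2.resize(im,(640,480),interpolation=cv2.INTER_CUBIC)
cv2.imwrite("pics/over.png",a)
E
```

```text
clock: 11.68
ee_pos: [0.4906, 0.1803, 0.127]
orientation: [[-0.021, 1.0, -0.0], [1.0, 0.021, 0.0], [0.0, -0.0, -1.0]]
ft_force: [-0.9, 0.4, -3.1]
width: 0.169
grip_force: 107.7
[0.4907 0.1811 0.127 ] 11.7833
scene [(0.52, array([0.4978, 0.1302, 0.1496])), (0.51, array([0.3722, 0.2164, 0.1496]))] [(0.67, array([0.48  , 0.1563, 0.1796]))] [(0.46, array([0.4905, 0.1348, 0.115 ]))]
top [(0.47, array([0.4856, 0.1189, 0.1496]))] [(0.49, array([0.4959, 0.1841, 0.1796]))] []
```

View pics/over.png

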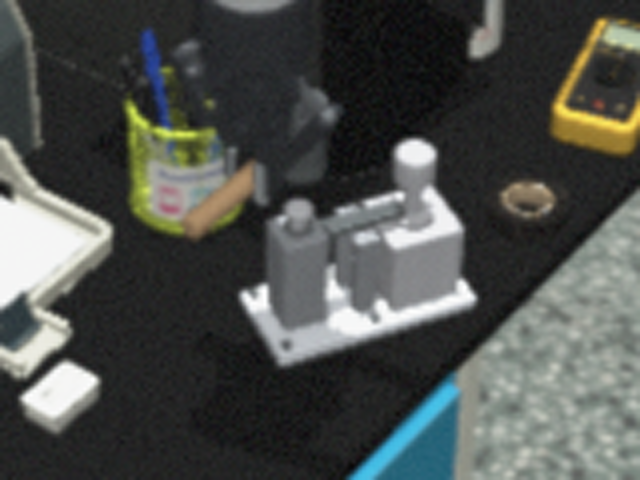

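In the scene view the head sits above the pin: face bottom at about (308,182), pin top at (298,208), a 35 mm gap. Now I drive it down.

```bash
python3 -m handwheel '[[1,[0,0.005,-0.06],[0,0,0]],[1,[0,0.005,-0.06],[0,0,0]],[1,[0,0,-0.05],[0,0,0]],[1,[0,0,-0.025],[0,0,0]],[1,[0,0,0],[0,0,0]]]'
```

```text
clock: 12.5
ee_pos: [0.4905, 0.1824, 0.0876]
orientation: [[-0.023, 1.0, -0.001], [1.0, 0.023, 0.0], [0.0, -0.001, -1.0]]
ft_force: [-0.2, 0.3, -1.6]
width: 0.171
grip_force: 108.1
```

```bash
python3 -m handwheel '[[1,[0,0,-0.025],[0,0,0]],[1,[0,0,0],[0,0,0]]]'
```

```text
clock: 12.67
ee_pos: [0.4909, 0.1824, 0.0833]
orientation: [[-0.022, 1.0, 0.001], [1.0, 0.022, 0.0], [0.0, 0.001, -1.0]]
ft_force: [0.3, 1.2, 2.6]
width: 0.171
grip_force: 108.1
```

```bash
python3 -m handwheel '[[1,[0,0,-0.02],[0,0,0]],[1,[0,0,0],[0,0,0]]]'
```

```text
clock: 12.83
ee_pos: [0.4911, 0.1823, 0.0794]
orientation: [[-0.022, 1.0, 0.001], [1.0, 0.022, 0.0], [0.0, 0.001, -1.0]]
ft_force: [-0.3, 1.6, 2.9]
width: 0.176
grip_force: 108.2
```

```bash
python3 -m handwheel '[[1,[0,0,-0.015],[0,0,0]],[1,[0,0,0],[0,0,0]]]'
```

```text
clock: 13.0
ee_pos: [0.4913, 0.1828, 0.077]
orientation: [[-0.022, 1.0, 0.001], [1.0, 0.022, 0.001], [0.001, 0.001, -1.0]]
ft_force: [-2.2, 4.5, 9.1]
width: 0.171
grip_force: 109.1
```

```bash
python3 -m handwheel '[[1,[0,0,-0.015],[0,0,0]],[1,[0,0,0],[0,0,0]],[1,[0,0,0],[0,0,0]]]'
```

```text
clock: 13.25
ee_pos: [0.4919, 0.1833, 0.0745]
orientation: [[-0.022, 1.0, 0.003], [1.0, 0.022, 0.002], [0.002, 0.003, -1.0]]
ft_force: [-1.9, 4.9, 8.5]
width: 0.172
grip_force: 110.2
```

```bash
python3 -m handwheel '[[1,[0,0,-0.015],[0,0,0]],[1,[0,0,0],[0,0,0]],[1,[0,0,0],[0,0,0]]]'
```

```text
clock: 13.5
ee_pos: [0.4926, 0.1838, 0.0718]
orientation: [[-0.022, 1.0, 0.004], [1.0, 0.022, 0.003], [0.003, 0.004, -1.0]]
ft_force: [-0.9, 7.3, 8.9]
width: 0.17
grip_force: 111.8
```

```bash
python3 -m handwheel '[[1,[0,0,0.06],[0,0,0]],[1,[0,0,0.1],[0,0,0]],[1,[0,0,0.1],[0,0,0]],[1,[0,0,0.015],[0,0,0]],[1,[0,0,0],[0,0,0]],[1,[0,0,0],[0,0,0]]]'
python3 - <<'E'
from h import *
np.set_printoptions(precision=4,suppress=True,linewidth=200)
c=viewer.read_camera("scene"); s=readout.observe(); print(s["ee_pos"],s["wrist_torque"])
a=cv2.resize(c["img"][200:320,260:420,::-1],(640,480),interpolation=cv2.INTER_CUBIC); b=cv2.imread("pics/over.png")
cv2.imwrite("pics/over2.png",a)
for t,z in dict(pin_top=.101,latch=.0865,mallet=.15).items(): print(t,[(round(x["conf"],2),np.array(x["centre"])*[640,480],at_z(c,x["centre"],z)) for x in finder.mark_of("scene",t)[:2]])
ga,gb=[cv2.cvtColor(i,cv2.COLOR_BGR2GRAY) for i in(a,b)]
print("before",gb[186:260:3,299]);print("after ",ga[186:260:3,299])
# pin template & latch-tip row profile
T=gb[199:226,282:316]; M=cv2.matchTemplate(ga[180:270,262:336],T,cv2.TM_CCOEFF_NORMED); print("pin template",cv2.minMaxLoc(M)[1],np.array(cv2.minMaxLoc(M)[3])+[262,180],"was (282,199)")
d=cv2.absdiff(ga,gb); d=cv2.GaussianBlur(d,(0,0),2); 
for y in range(60,240,12): print(y,d[y,180:440:12])
E
```

```text
clock: 14.0
ee_pos: [0.4901, 0.1818, 0.1244]
orientation: [[-0.022, 1.0, -0.001], [1.0, 0.022, -0.0], [-0.0, -0.001, -1.0]]
ft_force: [-0.2, -0.8, -3.4]
width: 0.172
grip_force: 110.2
[0.4896 0.1817 0.124 ] [ 0.1221  0.0488 -0.0086]
pin_top [(0.72, array([275.392, 301.584]), array([0.4999, 0.3707, 0.101 ])), (0.46, array([335.68 , 255.312]), array([0.4885, 0.1285, 0.101 ]))]
latch [(0.66, array([343.68 , 254.016]), array([0.4838, 0.0964, 0.0865]))]
mallet [(0.57, array([332.48 , 241.392]), array([0.4982, 0.1316, 0.15  ]))]
before [ 35  28  25  41  82 137 162 164 163 168 162 148 136 135 123 104  93 102 116 128 130 114 108 108 109]
after  [ 20  25  23  26  31  23  26  43  78 123 152 162 162 163 171 158 128 116 119 128 129 116 110 108 106]
pin template 0.7770494222640991 [285 210] was (282,199)
60 [12  5  7  3  3  2  2  2  2  3  2  2  2  3  4  4  4  3  6  4  4  2]
72 [ 4 16  4  1  4  2  3  2  3  3  4  4  3  2  6  3  6  5  4  5  7  3]
84 [3 5 1 2 4 1 3 2 2 1 6 5 5 5 3 7 2 5 4 3 3 3]
96 [ 6  7 10  8  2  1  3  1  3  3  7 13 36  3  3  2  6  4  4  6  8  5]
108 [ 4  3 22  7  2  3  4  3  3  3  6  9 36 24  6  5  3  4  4  2  5  5]
120 [ 2  1  1  3  3  3  1  1  6  2  6 10 21 15  6  5  4  4 10  4  5  3]
132 [ 1  2 50 35  1  4  2  3  3  3 13  3  8  5  7  1  5  3  3  2  2  2]
144 [ 1  3  1  8 10  4  8  7  2 11  3  4  9  5  4  4  6  3  1  1  1  1]
156 [ 1  3  1  2 17  6  4  3  2  1  7  5  3  3  3  4  5  3  2  1  0  1]
168 [ 1  1  1  2  5 25  7 19  3  6  3  2  5  5  3  3  5  2  2  1  1  1]
180 [ 1  2  2  2 25 12  3  9  3 11 10 11  6  3  3  2  2  2  1  2  1  1]
192 [ 1  1  3  9  6 14 20  9  7  6  5  4  4  6  2  2  2  2  3  1  1  0]
204 [  1   5  11   6  19  24  30  23   4  95 126  41   3   3   2   2   2  66  99   3   1   1]
216 [13 12  8 27 18  6  4  3  4 24 17  8  3  2  1  1  2 19 95  6  1  1]
228 [ 6 28 43 35  3  3  2  3  6 52 47 21  4  2  2  1  1 20 23  1  1  1]
```

```bash
cat > pinz.py <<'E'
from h import *
import sys
c=viewer.read_camera("scene")
def proj(X):
    q=np.array(c["orientation"]).T@(np.array(X)-np.array(c["eye"])); return np.array([c["cx"]+c["fx"]*q[0]/q[2],c["cy"]+c["fy"]*q[1]/q[2]])
up,dn=proj([.492,.129,.115]),proj([.492,.129,.101]); print("model 14mm =",(dn-up)*4)
a=cv2.resize(np.mean([viewer.read_camera("scene")["img"][200:320,260:420,::-1].astype(float) for _ in range(4)],0).astype(np.uint8),(640,480),interpolation=cv2.INTER_CUBIC)
ga,gb=[cv2.cvtColor(i,cv2.COLOR_BGR2GRAY).astype(float) for i in(a,cv2.imread("pics/over.png"))]
def edge(col):
    m=col>95; i=np.argmax(m); return i-(col[i]-95)/(col[i]-col[i-1])
for s in(0,1,2): print("shift",s,[round(edge(ga[190:250,x+s])-edge(gb[190:250,x]),1) for x in range(290,309,2)])
# latch tip by knob neck: best shift of the latch edge along image row
for y in(196,200,204,208): print(y,gb[y,330:420:6].astype(int),ga[y,330:420:6].astype(int))
l0,l1=proj([.449+.0093*.464/1,.047+.0093*.886,.0895]),proj([.449+.0233*.464,.047+.0233*.886,.0895]); print("latch tip up/down px",(l0-[260,200])*4,(l1-[260,200])*4)
E
python3 pinz.py
```

```text
model 14mm = [-0.2156176  14.75847375]
shift 0 [np.float64(12.6), np.float64(12.9), np.float64(12.9), np.float64(12.8), np.float64(12.4), np.float64(12.1), np.float64(10.9), np.float64(9.6), np.float64(7.9), np.float64(6.5)]
shift 1 [np.float64(12.3), np.float64(12.7), np.float64(12.8), np.float64(12.7), np.float64(12.3), np.float64(11.7), np.float64(10.3), np.float64(9.1), np.float64(7.7), np.float64(6.6)]
shift 2 [np.float64(12.1), np.float64(12.4), np.float64(12.7), np.float64(12.4), np.float64(12.1), np.float64(11.1), np.float64(9.8), np.float64(8.8), np.float64(7.6), np.float64(7.1)]
196 [ 23  24  26  22  32  35  53  82 129 181 201 227 222 130 135] [ 25  25  25  25  29  36  53  82 133 182 211 238 219 131 135]
200 [ 26  25  20  35  48  71 151 197 211 219 188 173 176 128 136] [ 25  23  22  34  45  71 151 196 221 240 241 244 190 128 134]
204 [ 31  36  52  87 110  94 185 218 190 168 138 113 118 128 134] [ 27  36  55  88 107  95 186 216 210 238 241 224 154 127 135]
208 [ 34  95 160 168 157 122 150 160 141 132 127 106  95 127 132] [ 33  96 159 166 158 122 148 158 157 217 237 200 143 129 134]
latch tip up/down px [401.886458  201.0966004] [384.71574964 206.16552354]
```

Pin has dropped 12 to 13 mm by the picture, so maybe not quite to the stop. One brisk blow with full grip.

```bash
python3 -m handwheel '[[1,[0.005,0,0],[0,0,0]],[1,[0,0,-0.08],[0,0,0]],[1,[0,0,-0.11],[0,0,0]],[1,[0,0,-0.1],[0,0,0]],[1,[0,0,0],[0,0,0]]]' 120; python3 pinz.py | sed -n 1,2p
python3 -m handwheel '[[1,[0,0,-0.02],[0,0,0]],[1,[0,0,0],[0,0,0]]]'
```

```text
clock: 14.87
ee_pos: [0.4903, 0.1822, 0.0648]
orientation: [[-0.022, 1.0, -0.003], [1.0, 0.022, -0.0], [-0.0, -0.003, -1.0]]
ft_force: [-0.5, -0.4, -3.4]
width: 0.173
grip_force: 125.8
model 14mm = [-0.2156176  14.75847375]
shift 0 [np.float64(35.9), np.float64(34.9), np.float64(29.0), np.float64(28.3), np.float64(27.6), np.float64(27.4), np.float64(26.9), np.float64(26.5), np.float64(25.5), np.float64(24.2)]
clock: 15.28
ee_pos: [0.4921, 0.1822, 0.0635]
orientation: [[-0.022, 1.0, 0.001], [1.0, 0.022, 0.0], [0.0, 0.001, -1.0]]
ft_force: [-0.0, -0.2, -1.7]
width: 0.172
grip_force: 125.8
```

No contact force, so the mallet must have pitched in the grip (head up). I raise it and measure the pitch from the handle in the wrist picture.

```bash
python3 -m handwheel '[[1,[0,0,0.1],[0,0,0]],[1,[0,0,0.15],[0,0,0]],[1,[0,0,0.1],[0,0,0]],[1,[0,0,0],[0,0,0]],[1,[0,0,0],[0,0,0]]]'
cat > pitch.py <<'E'
from h import *
np.set_printoptions(precision=4,suppress=True)
c=viewer.read_camera("wrist"); s=readout.observe(); R=np.array(s["orientation"]);p=np.array(s["ee_pos"])
def proj(X):
    q=np.array(c["orientation"]).T@(np.array(X)-np.array(c["eye"])); return np.array([c["cx"]+c["fx"]*q[0]/q[2],c["cy"]+c["fy"]*q[1]/q[2]])
im=c["img"].astype(int); w=((im[:,:,0]-im[:,:,2]>35)&(im[:,:,0]>90)).astype(np.uint8); w[:,:250]=0; w[:,390:]=0
n,l,st,_=cv2.connectedComponentsWithStats(w); k=1+np.argmax(st[1:,4]); print("wood box",st[k])
rows=np.nonzero(l==k)[0]; r0=rows.min()
print("width near end",(l[r0+12]==k).sum(),"ee",p)
for f in range(-20,45,5):
    a=np.radians(f); g=np.array([0,0,-.0526])  # f>0: far end down
    e=g+.074*np.array([np.cos(a),0,np.sin(a)])+.009*np.array([np.sin(a),0,-np.cos(a)])
    e2=g+.074*np.array([np.cos(a),0,np.sin(a)])
    print(f,proj(p+R@e),proj(p+R@(g+.069*np.array([np.cos(a),0,np.sin(a)])+[0,.009,0]))[0]-proj(p+R@(g+.069*np.array([np.cos(a),0,np.sin(a)])-[0,.009,0]))[0])
E
python3 pitch.py; python3 pinz.py
```

```text
clock: 15.7
ee_pos: [0.4927, 0.1824, 0.1343]
orientation: [[-0.022, 1.0, 0.003], [1.0, 0.022, 0.001], [0.001, 0.003, -1.0]]
ft_force: [0.3, 0.3, -2.6]
width: 0.172
grip_force: 125.4
wood box [  293   121    50   288 12494]
width near end 45 ee [0.4913 0.182  0.133 ]
-20 [310.6424 135.8095] 66.09042269761352
-15 [310.999 124.721] 62.979915617713914
-10 [311.3423 116.7724] 60.00682125297226
-5 [311.6687 111.6272] 57.19226796807919
0 [311.976  108.9446] 54.54893665880479
5 [312.263  108.3972] 52.0828726414274
10 [312.5292 109.682 ] 49.79510471661439
15 [312.775 112.526] 47.68301987100443
20 [313.0008 116.6883] 45.741485603066224
25 [313.2075 121.9597] 43.96373732877311
30 [313.396 128.161] 42.342060834920005
35 [313.5675 135.14  ] 40.86830382529649
40 [313.7229 142.7688] 39.5342497183222
model 14mm = [-0.2156176  14.75847375]
shift 0 [np.float64(12.8), np.float64(13.2), np.float64(13.2), np.float64(13.0), np.float64(12.5), np.float64(12.0), np.float64(10.8), np.float64(9.6), np.float64(7.9), np.float64(6.5)]
shift 1 [np.float64(12.6), np.float64(13.0), np.float64(13.0), np.float64(12.8)
[... 178 characters left out ...]
64(12.5), np.float64(12.0), np.float64(11.0), np.float64(9.8), np.float64(8.8), np.float64(7.6), np.float64(7.0)]
196 [ 23  24  26  22  32  35  53  82 129 181 201 227 222 130 135] [ 24  26  24  25  30  37  53  82 133 182 210 238 221 130 136]
200 [ 26  25  20  35  48  71 151 197 211 219 188 173 176 128 136] [ 22  21  21  36  45  72 151 197 221 241 241 244 190 126 136]
204 [ 31  36  52  87 110  94 185 218 190 168 138 113 118 128 134] [ 26  35  57  88 106  95 186 216 212 238 241 223 153 125 134]
208 [ 34  95 160 168 157 122 150 160 141 132 127 106  95 127 132] [ 34  96 160 166 160 121 149 158 157 217 237 199 143 129 135]
latch tip up/down px [401.886458  201.0966004] [384.71574964 206.16552354]
```

Findings:
- **Handle:** it has pitched about 23° in the grip.
- **Pin:** the force jump came at TCP z≈0.077, against 0.078 predicted for the hard stop. The extra blow did not lower it further, so it is down. I'll verify after putting the mallet away.

I carry the mallet back, levelling it with the wrist.

```bash
python3 -m handwheel '[[1,[-0.004,0.19,0.005],[0,0,0]],[1,[-0.004,0.19,0.005],[0.016,0,0]],[1,[-0.004,0.2,0.005],[0.016,0,0]],[1,[-0.004,0.2,0.005],[0.016,0,0]],[1,[-0.004,0.2,0],[0.016,0,0]],[1,[-0.004,0.2,0],[0,0,0]],[1,[0,0,-0.1],[0,0,0]],[1,[0,0,-0.15],[0,0,0]],[1,[0,0,-0.15],[0,0,0]],[1,[0,0,-0.15],[0,0,0]],[1,[0,0,-0.1],[0,0,0]],[1,[0,0,-0.03],[0,0,0]],[1,[0,0,0],[0,0,0]]]'
```

```text
clock: 17.08
ee_pos: [0.4849, 0.4173, -0.0013]
orientation: [[-0.021, 1.0, -0.004], [0.921, 0.021, 0.39], [0.39, 0.004, -0.921]]
ft_force: [0.4, 0.8, -2.8]
width: 0.172
grip_force: 125.4
```

```bash
python3 pitch.py | head -2; python3 -m handwheel '[[1,[0,0,-0.02],[0,0,0]],[1,[0,0,0],[0,0,0]]]'
```

```text
wood box [  292   121    52   288 11065]
width near end 39 ee [0.4863 0.4179 0.0004]
clock: 17.3
ee_pos: [0.4879, 0.4185, -0.0018]
orientation: [[-0.023, 1.0, 0.002], [0.92, 0.021, 0.392], [0.392, 0.011, -0.92]]
ft_force: [-0.4, -0.6, -3.1]
width: 0.168
grip_force: 125.4
```

```bash
python3 -m handwheel '[[1,[0,0,-0.03],[0,0,0]],[1,[0,0,-0.02],[0,0,0]],[1,[0,0,0],[0,0,0]]]'
```

```text
clock: 17.55
ee_pos: [0.4866, 0.418, -0.0131]
orientation: [[-0.022, 1.0, -0.0], [0.92, 0.021, 0.391], [0.391, 0.008, -0.92]]
ft_force: [0.1, 0.2, -3.7]
width: 0.169
grip_force: 125.4
```

```bash
python3 -m handwheel '[[1,[0,0,-0.015],[0,0,0]],[1,[0,0,0],[0,0,0]]]'
```

```text
clock: 17.72
ee_pos: [0.487, 0.4188, -0.0153]
orientation: [[-0.022, 1.0, 0.0], [0.92, 0.02, 0.393], [0.392, 0.009, -0.92]]
ft_force: [-1.4, 1.3, 4.4]
width: 0.169
grip_force: 127.0
```

```bash
python3 -m handwheel '[[0.3,[0,0,0],[0,0,0]],[-0.2,[0,0,0],[0,0,0]],[-1,[0,0,0],[0,0,0]],[-1,[0,0,0],[0,0,0]],[-1,[0,0,0],[0,0,0]],[-1,[0,0,0],[0,0,0]],[-1,[0,0.01,0.05],[0,0,0]],[-1,[0,0.01,0.1],[0,0,0]],[-1,[0,0,0.15],[0,0,0]],[-1,[0,0,0.18],[0,0,0]],[-1,[0,-0.05,0.18],[-0.016,0,0]],[-1,[0,-0.1,0.18],[-0.016,0,0]],[-1,[0,-0.15,0.18],[-0.016,0,0]],[-1,[0,-0.19,0.15],[-0.016,0,0]],[-1,[0,-0.19,0],[0,0,0]],[-1,[0,-0.1,0],[0,0,0]],[-1,[0,0,0],[0,0,0]],[-1,[0,0,0],[0,0,0]]]' 60
cat > look.py <<'E'
from h import *
import sys
np.set_printoptions(precision=4,suppress=True)
n=sys.argv[1]; c=shot("wrist",f"pics/{n}.png"); s=readout.observe(); print(s["ee_pos"],s["clock"])
np.savez(f"pics/{n}.npz",**{k:np.array(c[k]) for k in("eye","orientation","fx","fy","cx","cy")})
Z=dict(mallet=0,mallet_grip=.03,pin_top=.101,knob=.123,die_mouth=.075,latch=.0865)
for t,z in Z.items(): print(t,[(round(x["conf"],2),np.array(x["centre"])*[640,480],at_z(c,x["centre"],z)) for x in finder.mark_of("wrist",t)[:2]])
E
python3 look.py v1
```

```text
clock: 19.22
ee_pos: [0.4864, 0.2751, 0.2084]
orientation: [[-0.021, 1.0, -0.0], [1.0, 0.021, 0.008], [0.008, -0.0, -1.0]]
ft_force: [0.5, -0.1, -0.9]
width: 1.0
grip_force: 0.0
[0.4865 0.2758 0.2081] 19.2667
mallet [(0.69, array([323.584, 126.   ]), array([0.4906, 0.3482, 0.    ]))]
mallet_grip [(0.97, array([322.304,  78.288]), array([0.4881, 0.3885, 0.03  ])), (0.28, array([323.008, 125.616]), array([0.4897, 0.348 , 0.03  ]))]
pin_top [(0.54, array([320.768, 382.512]), array([0.4923, 0.1272, 0.101 ]))]
knob [(0.54, array([324.672, 381.6  ]), array([0.495 , 0.1445, 0.123 ]))]
die_mouth [(0.19, array([317.376, 380.016]), array([0.4896, 0.1106, 0.075 ]))]
latch [(0.81, array([302.784, 401.712]), array([0.4761, 0.095 , 0.0865])), (0.5, array([318.592, 380.592]), array([0.4906, 0.1185, 0.0865]))]
```

The mallet stands at (0.4906,0.348), with the grip 40 mm from the head, so it is upright. I move to a near-vertical view of the die to check the pin and latch and get the knob.

```bash
python3 -m handwheel '[[-1,[-0.016,-0.172,0.025],[0,0,0]],[-1,[-0.016,-0.172,0.025],[0,0,0]],[-1,[-0.016,-0.172,0.025],[0,0,0]],[-1,[-0.016,-0.172,0.025],[0,0,0]],[-1,[-0.016,-0.172,0.025],[0,0,0]],[-1,[-0.016,-0.172,0.025],[0,0,0]],[-1,[-0.016,-0.172,0.025],[0,0,0]],[-1,[-0.016,-0.172,0.025],[0,0,0]],[-1,[0,0,0],[0,0,0]],[-1,[0,0,0],[0,0,0]]]'
python3 look.py v2
python3 - <<'E'
from h import *
np.set_printoptions(precision=4,suppress=True)
for n,guess in dict(v1=[(.492,.1295,.101,"pin")],v2=[(.492,.1295,.101,"pin"),(.449,.047,.136,"knob")]).items():
    d=np.load(f"pics/{n}.npz"); c={k:d[k] for k in d}; im=cv2.imread(f"pics/{n}.png")
    for x,y,z,t in guess:
        q=c["orientation"].T@(np.array([x,y,z])-c["eye"]); u=np.array([c["cx"]+c["fx"]*q[0]/q[2],c["cy"]+c["fy"]*q[1]/q[2]]); rad=(.0105 if t=="pin" else .015)*c["fx"]/q[2]
        a=np.round(u).astype(int)-26; cr=cv2.resize(im[a[1]:a[1]+52,a[0]:a[0]+52],None,fx=6,fy=6,interpolation=cv2.INTER_CUBIC)
        g=cv2.GaussianBlur(cv2.cvtColor(cr,cv2.COLOR_BGR2GRAY),(0,0),3)
        H=cv2.HoughCircles(g,cv2.HOUGH_GRADIENT,1,12,param1=60,param2=10,minRadius=int(6*rad*.8),maxRadius=int(6*rad*1.15))
        print(n,t,"expected",u,rad)
        for h in ([] if H is None else H[0][:5]):
            p=a+h[:2]/6; print("  ",p,h[2]/6,at_z(c,p/[640,480],z))
E
```

```text
clock: 20.4
ee_pos: [0.4613, -0.0008, 0.2478]
orientation: [[-0.02, 1.0, -0.001], [1.0, 0.02, 0.007], [0.007, -0.0, -1.0]]
ft_force: [-0.6, -0.5, 0.1]
width: 0.998
grip_force: 0.0
[0.461  0.0004 0.2475] 20.45
mallet []
mallet_grip [(0.54, array([359.808,  53.424]), array([0.4992, 0.141 , 0.03  ]))]
pin_top [(0.88, array([361.408,  53.424]), array([0.4937, 0.1276, 0.101 ])), (0.45, array([303.488, 158.4  ]), array([0.4482, 0.0442, 0.101 ]))]
knob [(0.65, array([306.176, 155.52 ]), array([0.4512, 0.048 , 0.123 ]))]
die_mouth []
latch [(0.7, array([338.176,  97.392]), array([0.4769, 0.0953, 0.0865]))]
v1 pin expected [320.4582 380.3016] 11.82914004686621
   [321.0833 379.9167] 13.400001 [0.4925 0.1299 0.101 ]
   [320.0833 377.5833] 11.099999 [0.4916 0.1323 0.101 ]
   [320.9167 382.75  ] 13.400001 [0.4925 0.127  0.101 ]
   [322.9167 381.75  ] 13.400001 [0.4942 0.1281 0.101 ]
   [323.4167 377.5833] 10.116667 [0.4946 0.1323 0.101 ]
v2 pin expected [359.4286  50.7477] 13.157279999108594
   [359.0833  54.4167] 13.349999 [0.4919 0.1268 0.101 ]
   [360.0833  52.0833] 13.966667 [0.4926 0.1285 0.101 ]
   [361.75    49.9167] 13.733334 [0.4938 0.1301 0.101 ]
   [357.5833  52.0833] 12.2 [0.4906 0.1285 0.101 ]
   [361.0833  54.0833] 13.400001 [0.4934 0.1271 0.101 ]
v2 knob expected [302.7912 157.719 ] 19.613002946121217
   [303.0833 156.4167] 19.300001 [0.4492 0.048  0.136 ]
   [301.9167 154.4167] 19.733334 [0.4483 0.0495 0.136 ]
   [302.75   158.5833] 17.366667 [0.449  0.0463 0.136 ]
   [304.75 155.25] 21.15 [0.4505 0.0489 0.136 ]
   [303.75   152.5833] 21.116667 [0.4497 0.0509 0.136 ]
```

The two views (v1 oblique, v2 near vertical) agree only for a pin top of about 0.100 to 0.101 m, so the pin is fully down. The latch is drawn back about 13 mm, and the knob axis is at (0.449,0.048). Next I descend to the knob.

```bash
python3 -m handwheel '[[-1,[-0.03,0.12,-0.05],[-0.0011,0,0]],[-1,[-0.03,0.12,-0.05],[0,0,0]],[-1,[0,0,-0.18],[0,0,0]],[-1,[0,0,-0.18],[0,0,0]],[-1,[0,0,-0.18],[0,0,0]],[-1,[0,0,-0.12],[0,0,0]],[-1,[0,0,-0.108],[0,0,0]],[-1,[0,0,0],[0,0,0]],[-1,[0,0,0],[0,0,0]]]' 20
python3 - <<'E'
from h import *
np.set_printoptions(precision=4,suppress=True)
for n in("wrist","scene","top"):
    c=viewer.read_camera(n)
    for t,z in(("knob",.123),): print(n,[(round(x["conf"],2),np.array(x["centre"])*[640,480],at_z(c,x["centre"],z)) for x in finder.mark_of(n,t)[:2]])
print(readout.observe()["ee_pos"])
E
```

```text
clock: 21.5
ee_pos: [0.4479, 0.0491, 0.0732]
orientation: [[-0.024, 1.0, -0.004], [1.0, 0.024, 0.001], [0.001, -0.004, -1.0]]
ft_force: [0.2, -0.4, -0.2]
width: 1.0
grip_force: 0.0
wrist [(0.6, array([324.8 , 319.92]), array([0.4515, 0.0464, 0.123 ])), (0.24, array([349.888, 180.48 ]), array([0.4586, 0.1001, 0.123 ]))]
scene [(0.78, array([361.472, 243.6  ]), array([0.4466, 0.0619, 0.123 ]))]
top [(0.18, array([361.28 , 274.608]), array([ 0.4258, -0.0801,  0.123 ]))]
[0.4501 0.0486 0.0752]
```

```bash
python3 -m handwheel '[[0,[0,0,0],[0,0,0]],[0.2,[0,0,0],[0,0,0]],[0.3,[0,0,0],[0,0,0]],[0.5,[0,0,0],[0,0,0]],[1,[0,0,0],[0,0,0]],[1,[0,0,0],[0,0,0]],[1,[0,0,0],[0,0,0]],[1,[0,0,0],[0,0,0]]]' 20
```

```text
clock: 22.47
ee_pos: [0.4487, 0.0486, 0.074]
orientation: [[-0.023, 1.0, -0.002], [1.0, 0.023, 0.0], [0.0, -0.002, -1.0]]
ft_force: [-1.3, 0.1, 5.1]
width: 0.346
grip_force: 22.1
```

The knob is held at 29.4 mm and the side force is small. I firm the grip and draw straight up in steps.

```bash
python3 -m handwheel '[[1,[0,0,0],[0,0,0]],[1,[0,0,0],[0,0,0]],[1,[0,0,0.01],[0,0,0]],[1,[0,0,0.015],[0,0,0]],[1,[0,0,0.015],[0,0,0]],[1,[0,0,0],[0,0,0]]]' 50; python3 -c "
from bench import readout
s=readout.observe();print(s['wrist_torque'])"
```

```text
clock: 22.97
ee_pos: [0.4491, 0.0486, 0.0822]
orientation: [[-0.023, 1.0, -0.001], [1.0, 0.023, 0.0], [0.0, -0.001, -1.0]]
ft_force: [0.6, -0.1, -2.7]
width: 0.335
grip_force: 49.5
[ 0.00228265 -0.02008635  0.02318048]
```

Only the plunger's weight (about 3 N) is felt, so the latch is clear. I continue to 30 mm.

```bash
python3 -m handwheel '[[1,[0,0,0.02],[0,0,0]],[1,[0,0,0.02],[0,0,0]],[1,[0,0,0.02],[0,0,0]],[1,[0,0,0.02],[0,0,0]],[1,[0,0,0.02],[0,0,0]],[1,[0,0,0.01],[0,0,0]],[1,[0,0,0],[0,0,0]],[1,[0,0,0],[0,0,0]],[1,[0,0,0],[0,0,0]]]'
python3 - <<'E'
from h import *
np.set_printoptions(precision=4,suppress=True)
s=readout.observe(); print(s["ee_pos"],s["ft_force"],s["wrist_torque"])
c=viewer.read_camera("scene")
for t,p in(("knob",[.449,.048]),("collar",[.449,.048]),("mallet",None),("pin_top",None)):
    for x in finder.mark_of("scene",t)[:2]:
        e,d=ray(c,x["centre"])
        if p is not None:
            k=((np.array(p)-e[:2])@d[:2])/(d[:2]@d[:2]); print(t,x["conf"],"z on axis",(e+k*d)[2])
        else: print(t,x["conf"],at_z(c,x["centre"],0 if t=="mallet" else .101))
# row shift of the light knob/collar: template match of collar region before/after
a=cv2.imread("pics/scene0.png"); b=c["img"][:,:,::-1].copy(); 
def proj(X):
    q=np.array(c["orientation"]).T@(np.array(X)-np.array(c["eye"])); return np.array([c["cx"]+c["fx"]*q[0]/q[2],c["cy"]+c["fy"]*q[1]/q[2]])
u0=proj([.449,.048,.078]);u1=proj([.449,.048,.108]); print("collar before/expected",u0,u1)
col=int(round(u0[0]))-5
for k,i in(("before",a),("after",b)): print(k,cv2.cvtColor(i,cv2.COLOR_BGR2GRAY)[235:268,col])
E
```

```text
clock: 23.72
ee_pos: [0.4488, 0.0486, 0.1038]
orientation: [[-0.023, 1.0, -0.002], [1.0, 0.023, 0.0], [0.0, -0.001, -1.0]]
ft_force: [-0.7, -0.1, -4.3]
width: 0.332
grip_force: 49.6
[0.4488 0.0486 0.1038] [-0.7095 -0.1018 -4.251 ] [-0.0039 -0.0305 -0.009 ]
knob 0.6 z on axis 0.15114948281799934
collar 0.59 z on axis 0.10587361192968747
mallet 0.88 [0.4968 0.3477 0.    ]
mallet 0.68 [ 0.4945 -0.0086  0.    ]
pin_top 0.58 [0.4912 0.1367 0.101 ]
collar before/expected [362.9417 252.5677] [363.3881 244.7975]
before [ 23  44  77  93  86  76  71  70  67  66  57  36  68 159 169 126 104 107
  97  85 111 134 177 219 226 223 194 135 109 104 105 106 108]
after [ 69  65  51  29  30  34  51  99 130 149 146 130 110 149 154 154 155 155
 148 145 154 156 155 157 156 154 140 123 117 118 121 119 120]
```

Collar underside reads 0.106 m and knob 0.151 m (expected 0.105 and 0.153). The plunger is drawn 30 mm with almost no side load, so I hand in.

```bash
python3 -c "
from bench import close_job
print(close_job())"
```

```text
the job is handed in; nothing more can be done
None
```

I handed the job in at about 24 s: the pin is down at its stop within my camera accuracy of about 1.5 mm, the mallet is standing back near its starting place clear of the die, and the plunger is drawn up 30 mm by its knob and still held there.

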